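# Tip the drained vial rack back onto its feet

### The job

The empty vial rack has been left on edge, on one of its long sides, on the black rubber mat to drain. Tip it back onto its feet, with the vial holes facing up, by pushing it over with the fingertips: push it, do not pick it up or carry it. It should end up standing on the mat, with the filled rack, the multimeter and the beaker left where they are.

Things in the scene. Friction and masses are not known exactly. Their poses are not given: they have to be found in the camera images.
- rack: Empty blue vial rack on edge on the mat, turned any way; 0.13-0.27 kg, 50 (own x) by 128.5 (y) by 102.5 mm (z), plus four 3 mm feet. Solid base tray (16 mm skirt) on black feet: underside at x = -25 mm; top grid of 5 x 6 square holes: outer face at x = +25 mm; end panels at y = +-64 mm. Origin: middle of the side it stands on at first (z = 0). On edge: z up. On its feet: x straight up.
- rack_mid (a point): The middle of the rack (own x = 0, y = 0, z = 51 mm). 54 mm above the bench while on edge, 61 mm at most while tipping, 31 mm when it stands on its feet on the mat.
- rack_edge (a point): Where to push: on the top grid's outer face, middle of its length, at the edge that is uppermost at the start (own x = 25, y = 0, z = 102 mm). Pushed level some 15 mm below here, along its own -x (towards the base), the rack does not slide but turns about the base's lower edge; turned about 25 degrees it falls onto its feet by itself, away from the push.
- mat: Black ribbed rubber drain mat, 360 mm (own x) by 480 mm (own y), 3 mm thick, fixed to the bench and not slippery. Origin: middle of its underside, on the bench top at height 0; z up.
- full_rack: A rack of the same kind standing on its feet beside the mat, with seven black-capped glass vials in it, 70 mm high in all; 102.5 mm (own x) by 128.5 mm (own y). Origin: middle of its underside, on the bench. Leave alone.
- meter: Hand multimeter lying on its back beside the mat, red holster with dark face, 186 mm (own x) by 88 mm (own y), 46 mm high. Origin: middle of its underside. Leave alone.
- beaker: Empty glass beaker, 76 mm across the rim, 95 mm high, standing beyond the mat's far edge (away from the robot). Origin: middle of its underside. Leave alone.
Mind the look-alikes: they are no part of the job. What is shaped like the rack but pink or yellow is not meant.

How it is judged:
By the outcome, as a careful person would: the job done as asked, in the order asked, and still so for the second after the job is handed in, with the robot touching nothing.
It also fails if it takes over 32 s, if anything falls off the work surface, if the arm or the gripper's body presses on something with over 40 N, if the wrist force passes 120 N, or if a joint passes its speed limit or range.

### The arm

A 6-joint arm with a two-finger parallel gripper is mounted at the origin on the work surface. World frame = base frame: x ahead of the robot, y to its left, z up, the work surface at z = 0. Lengths are in m, angles in degrees, forces in N, time in s.
With the tool pointing down it reaches from about 0.25 to 0.725 m from the base axis. Payload 9.7 kg.
Tool frame: the origin (TCP) lies at the very end of the fingers, on their centre line; the grasp point (between the pads) lies 19 mm behind it; z points along the fingers, y is the direction in which the jaws open and shut (so a half turn about z gives the same grasp; the last joint's range is limited). The gripper opens to 85 mm and grips with 20 to 120 N. Pads are 22 mm wide; open, the fingers measure 114 mm over their backs; the gripper's body (76 mm by 85 mm) begins 54 mm behind the grasp point. The pads swing forward as they close: fully open they stand 13 mm farther back than shut.
Start: joints at [-74.37, 4.979, 10.078, 95.1, 0, 90], TCP at [0.148, -0.53, 0.231] pointing down, gripper open.
Joint ranges: [-179.16, 179.16], [-48.56, 103.87], [-65.8, 70.77], [-126.05, 130.52], [-82.76, 87.17], [-180, 180]. Speed limits (degrees/s): [127.2, 127.2, 147.25, 180, 180, 180].

### API

Orientations are given as [roll, pitch, yaw] about the fixed x, y, z axes, in that order (R = Rz(yaw) Ry(pitch) Rx(roll)).
In Python, from workcell import bot gives the robot as it stands. The module is installed in compiled form; this text tells all that it offers.
- The arm moves only by the tool step_arm, never from a script. Its arguments are lists of equal length, an entry for each row: "dr": the turn, a rotation vector about the tool's x, y, z in rad, a list of three; "xyz": the shift along the tool's x, y, z in units of 40 mm (1.0 is 40 mm), a list of three; "gripper": the opening, from 0 (shut) to 1 (fully open). In form: {"dr": [[wx, wy, wz], ...], "xyz": [[x, y, z], ...], "gripper": [gripper, ...]}. A call has exactly 8 rows; each row is the pose to reach, as a shift and turn from the pose commanded when the call began, along the tool's axes at that moment; what a row does not reach only later rows make up. A row lasts 1/10 s, in which the tool goes at most 50 mm and 8.59 degrees, less where a joint would pass 70% of its speed; a pose out of reach is approached as far as the arm can. A call with a gripper value outside its range is refused whole. The fingers move at their own pace and stop on an object; "squeeze" is the grip in N (left out, the last holds). Time passes only in rows, so rows that repeat a pose let the fingers close, or fill a call up. It gives the time, the measured TCP pose, the force and the opening at its end, in the units of the state.
- bot.get_obs(): the state, without advancing time (a new reading comes with each control period).
- bot.camera(name): name is "side" or "top" or "wrist"; returns a dict with "image" (420x560x3 uint8, red, green, blue), "camera_matrix" (3x3 intrinsics, pixels), "R" (3x3) and "t" (3): a world point X has camera coordinates R X + t. Camera axes: x right, y down, z forward; pixel columns grow to the right and rows downward; lengths in m; the calibration is good to about 2 mm. A picture is of the moment at which its call begins. There is no depth.
- bot.job_done(): hands the job in, once; it reports no verdict.
Trained networks look in a picture, given as the dict that the camera call returned (one of the last four; its "shot" number tells which), for a name from the list of things; names that differ only in an ending like _2 or _b are one class to them, and where a whole thing is asked for, a point or a joint stands for the part that bears it (a point fixed in the world has none). Each returns a list of dicts, best first, with "p" (0 to 1); they miss things now and then, are a little off and sometimes report something else, mostly with a low value. They report only what shows in the picture. A call takes as long as a camera call. They do not tell look-alikes from the thing itself.
- bot.regions_of(picture, thing): "region" (420x560 bool, what is visible of it) and "box" ([centre column, centre row, width, height] in pixels, round what is visible of it).
The state is a dict: "time": time; "q": joint angles; "qd": joint speeds; "joint_efforts": joint torques, N m; "ee_pos": TCP position; "tcp_rot": TCP orientation; "wrist_force": force on the tool from outside, world axes, zero at the start; "torque": the same for the moment, N m; "opening": finger opening in m.
Only numpy, scipy, OpenCV 4.12 (cv2) and the standard library are available. Lean on these libraries where they do the work, as an engineer would, in place of code of your own. Each camera call takes 0.05 s, during which the arm holds its last target.

## Working session

There is one attempt and no reset: what is moved stays moved. The work goes in short steps, Python scripts to look and compute and a tool call to move; the robot and the scene stay as the last step left them, time stands still between calls to the robot, and variables do not carry over. Pictures are saved under pics/ and viewed, and the job is handed in when it is done.

Besides the shell and the picture viewer there is one more tool, called after "Request:" as name(argument=value, ...), one argument or row to a line, values as JSON. step_arm: Moves the arm, as the interface text tells. Its arguments: {"type":"object","properties":{"dr":{"type":"array"},"xyz":{"type":"array"},"gripper":{"type":"array"},"squeeze":{"type":"number"}},"required":["dr","xyz","gripper"]}

```bash
mkdir -p pics; python3 - <<'E'
from workcell import bot
import cv2,pickle,numpy as np
D={}
for n in ("top","side"):
    p=bot.camera(n); D[n]=p
    for th in ("rack","mat","full_rack"):
        r=bot.regions_of(p,th)
        print(n,th,[(round(a["p"],2),np.round(a["box"],0).tolist()) for a in r])
        D[n+th]=r
    cv2.imwrite(f"pics/{n}1.png",p["image"][:,:,::-1])
    print(p["camera_matrix"].tolist(),p["R"].round(4).tolist(),p["t"].round(4).tolist())
pickle.dump(D,open("d.pkl","wb"))
o=bot.get_obs();print(o)
E
```

```text
top rack [(0.82, [160.0, 272.0, 55.0, 25.0]), (0.79, [316.0, 208.0, 26.0, 50.0]), (0.77, [403.0, 315.0, 42.0, 55.0]), (0.69, [454.0, 255.0, 35.0, 52.0]), (0.21, [279.0, 135.0, 27.0, 32.0])]
top mat [(0.72, [295.0, 211.0, 164.0, 127.0])]
top full_rack [(0.56, [182.0, 203.0, 52.0, 40.0])]
[[438.6393560566693, 0.0, 277.53461117776067], [0.0, 438.6393560566693, 213.09867993481123], [0.0, 0.0, 1.0]] [[-0.0133, -0.9998, -0.014], [-0.9932, 0.0149, -0.1159], [0.1161, 0.0123, -0.9932]] [0.0044, 0.5331, 1.3013]
side rack [(0.9, [372.0, 162.0, 42.0, 29.0]), (0.86, [331.0, 125.0, 40.0, 34.0]), (0.84, [301.0, 335.0, 20.0, 63.0]), (0.8, [270.0, 200.0, 44.0, 43.0])]
side mat [(0.97, [260.0, 228.0, 130.0, 127.0])]
side full_rack [(0.9, [232.0, 306.0, 43.0, 55.0])]
[[489.14685635032, 0.0, 272.72486010201516], [0.0, 489.14685635032, 208.92688973869912], [0.0, 0.0, 1.0]] [[-0.9786, -0.2057, 0.0033], [-0.1579, 0.7409, -0.6528], [0.1319, -0.6393, -0.7575]] [0.5019, 0.1694, 1.51]
{'time': 0.4, 'q': array([-7.43698443e+01,  4.98375936e+00,  1.00713799e+01,  9.51002216e+01,
        7.73181188e-04,  8.99992678e+01]), 'qd': array([-0.00594467, -0.03709963,  0.08396257, -0.03104413, -0.04276146,
       -0.01118105]), 'joint_efforts': array([ 8.20855330e-04, -5.19505191e+01,  4.64379895e+01,  3.46381996e-03,
       -2.90350783e-05, -4.87493438e-06]), 'ee_pos': array([ 0.14817649, -0.52961792,  0.23117625]), 'tcp_rot': array([-1.79987399e+02, -7.73342207e-04,  1.56308877e+01]), 'wrist_force': array([ 0.09075859,  0.4035967 , -0.49990708]), 'torque': array([-0.04102659, -0.01508348, -0.01254148]), 'opening': 0.08528942016356765}
```

View pics/top1.png

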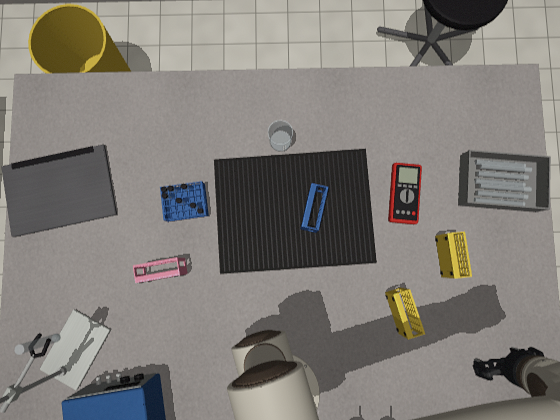

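View pics/side1.png

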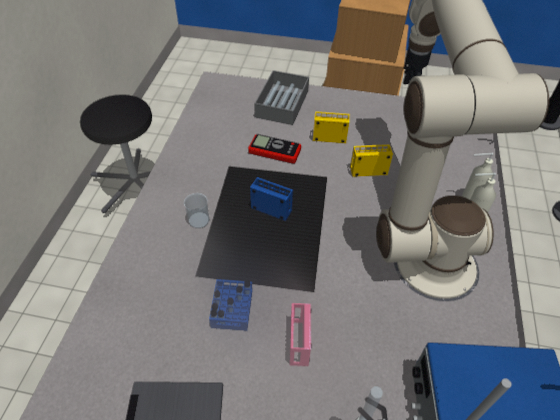

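```bash
python3 - <<'E'
import pickle,cv2
D=pickle.load(open("d.pkl","rb"))
a=D["top"]["image"][165:250,270:370];b=D["side"]["image"][160:240,220:320]
cv2.imwrite("pics/c1.png",cv2.resize(a,None,fx=7,fy=7,interpolation=cv2.INTER_CUBIC)[:,:,::-1])
cv2.imwrite("pics/c2.png",cv2.resize(b,None,fx=7,fy=7,interpolation=cv2.INTER_CUBIC)[:,:,::-1])
E
```

```text
(no output)
```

View pics/c1.png

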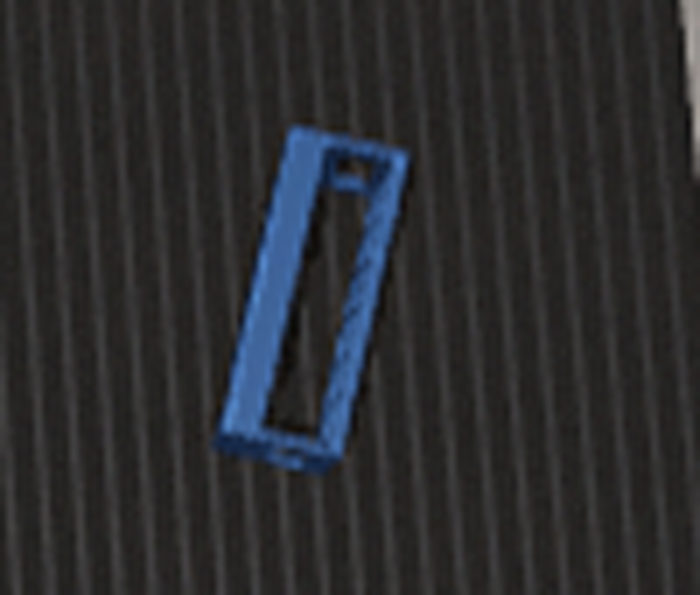

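View pics/c2.png

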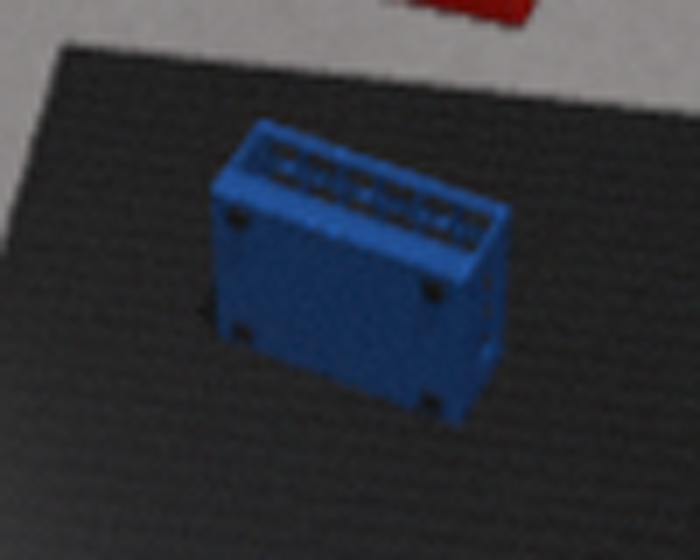

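The side view shows the solid base with its feet, around (270,200), facing the camera (+y). In the top view the wide skirt is on the left of the rack at (316,208). So the grid faces about -y, and I push from the right towards +y.

```bash
cat > h.py <<'E'
import numpy as np
def back(p,uv,z):
    K,R,t=(np.array(p[k]) for k in("camera_matrix","R","t"))
    d=R.T@np.linalg.inv(K)@np.array([uv[0],uv[1],1.]);c=-R.T@t
    return c+d*(z-c[2])/d[2]
def proj(p,X):
    c=np.array(p["R"])@X+p["t"];c=p["camera_matrix"]@c;return c[:2]/c[2]
E
python3 - <<'E'
import pickle,numpy as np
from h import *
D=pickle.load(open("d.pkl","rb"))
def px(c,o): return ((c[0]+.5)/7-.5+o[0],(c[1]+.5)/7-.5+o[1])
# order: base far(+x world), grid far, grid near, base near
T=np.array([back(D["top"],px(c,(270,165)),.1055) for c in [(292,126),(410,152),(337,458),(220,438)]])
S=np.array([back(D["side"],px(c,(220,160)),.1055) for c in [(212,185),(262,120),(512,208),(462,283)]])
for n,P in(("top",T),("side",S)):
    print(n,P.round(4).tolist(),"mid",P.mean(0).round(4))
    l=(P[0]+P[1]-P[2]-P[3])/2; w=(P[0]+P[3]-P[1]-P[2])/2
    print(np.linalg.norm(l),np.degrees(np.arctan2(l[1],l[0])),np.linalg.norm(w),np.degrees(np.arctan2(w[1],w[0])))
from workcell import bot
r=bot.get_obs()
E
```

```text
top [[0.6117, -0.1027, 0.1055], [0.6, -0.151, 0.1055], [0.4742, -0.1179, 0.1055], [0.483, -0.0705, 0.1055]] mid [ 0.5422 -0.1105  0.1055]
0.13133014699528567 -14.380694237002453 0.04895127317194177 77.91528110499398
side [[0.6107, -0.1053, 0.1055], [0.5977, -0.1509, 0.1055], [0.4729, -0.1199, 0.1055], [0.4866, -0.0698, 0.1055]] mid [ 0.5419 -0.1115  0.1055]
0.1288237301933203 -14.959908818981377 0.04968468952460583 74.38463746451177
```

Request:
step_arm(
  dr=[
    [0,0,0.05],
    [0,0,0.1],
    [0,0,0.17],
    [0,0,0.24],
    [0,0,0.31],
    [0,0,0.38],
    [0,0,0.46],
    [0,0,0.53],
  ],
  xyz=[
    [0.8,-0.4,0],
    [1.8,-0.9,0],
    [2.9,-1.5,0],
    [4.0,-2.1,0],
    [5.1,-2.6,0],
    [6.2,-3.2,0],
    [7.3,-3.8,0],
    [8.4,-4.4,0],
  ],
  gripper=[0,0,0,0,0,0,0,0],
)

```text
time: 1.2
ee_pos: [0.4252, -0.2682, 0.2315]
tcp_rot: [180.0, -0.0, -14.9]
wrist_force: [-0.3, -0.7, -0.3]
opening: 0.0
```

```bash
cat > to.py <<'E'
import sys,numpy as np
from workcell import bot
from scipy.spatial.transform import Rotation as Ro
o=bot.get_obs();R=Ro.from_euler("xyz",o["tcp_rot"],degrees=True)
g=Ro.from_euler("xyz",[180,0,-14.7],degrees=True)
print(o["time"],o["ee_pos"].round(4),o["tcp_rot"].round(2),o["q"].round(1),o["opening"],o["wrist_force"].round(1))
print("xyz",(R.inv().apply(np.array(eval(sys.argv[1]))-o["ee_pos"])/.04).round(3),"dr",(R.inv()*g).as_rotvec().round(3))
E
python3 to.py "[.524,-.179,.2]"
```

```text
1.2 [ 0.4252 -0.2682  0.2315] [ 1.7999e+02 -4.0000e-02 -1.4930e+01] [-32.2  -1.5   3.4  94.9  -0.  162.7] 5.905247936997297e-06 [-0.3 -0.7 -0.3]
xyz [ 1.811 -2.791  0.788] dr [ 0.    -0.001 -0.004]
```

Request:
step_arm(
  dr=[
    [0,0,-0.12],
    [0,0,-0.26],
    [0,0,-0.4],
    [0,0,-0.54],
    [0,0,-0.68],
    [0,0,-0.82],
    [0,0,-0.96],
    [0,0,-1.1],
  ],
  xyz=[
    [0.2,-0.3,0],
    [0.45,-0.7,0],
    [0.7,-1.1,0],
    [0.95,-1.5,0],
    [1.2,-1.85,0],
    [1.45,-2.2,0.1],
    [1.65,-2.5,0.2],
    [1.8,-2.8,0.3],
  ],
  gripper=[0,0,0,0,0,0,0,0],
)

```text
time: 2.0
ee_pos: [0.5228, -0.1794, 0.219]
tcp_rot: [-180.0, 0.0, 48.6]
wrist_force: [-0.8, -1.0, -0.0]
opening: -0.0002
```

```bash
sed -i 's/-14.7\]/75.3]/' to.py; python3 to.py "[.524,-.179,.09]"
```

```text
2.0 [ 0.5228 -0.1794  0.219 ] [-180.      0.     48.64] [-18.9   5.1   8.8  93.7  -0.  112.4] -0.00022948557245078169 [-0.8 -1.  -0. ]
xyz [0.028 0.017 3.225] dr [-0.     0.    -0.465]
```

Request:
step_arm(
  dr=[
    [0,0,-0.08],
    [0,0,-0.18],
    [0,0,-0.28],
    [0,0,-0.38],
    [0,0,-0.465],
    [0,0,-0.465],
    [0,0,-0.465],
    [0,0,-0.465],
  ],
  xyz=[
    [0,0,0.3],
    [0,0,0.8],
    [0,0,1.4],
    [0.03,0.02,2.0],
    [0.03,0.02,2.6],
    [0.03,0.02,3.0],
    [0.03,0.02,3.2],
    [0.03,0.02,3.23],
  ],
  gripper=[0,0,0,0,0,0,0,0],
)

```text
time: 2.8
ee_pos: [0.5232, -0.1794, 0.0893]
tcp_rot: [-179.9, -0.0, 74.9]
wrist_force: [0.8, 0.4, 0.6]
opening: -0.0001
```

```bash
python3 to.py "[.524,-.179,.09]"; python3 - <<'E'
from workcell import bot
import cv2,numpy as np
ims=[]
for n,(x,y) in (("top",(230,120)),("side",(200,110))):
    p=bot.camera(n); ims.append(cv2.resize(p["image"][y:y+150,x:x+130],None,fx=3,fy=3,interpolation=cv2.INTER_CUBIC))
cv2.imwrite("pics/pre.png",np.hstack(ims)[:,:,::-1])
E
```

```text
2.8 [ 0.5232 -0.1794  0.0893] [-1.7992e+02 -1.0000e-02  7.4910e+01] [-18.9   5.1  -5.5  79.5   0.   86.2] -5.751015797556778e-05 [0.8 0.4 0.6]
xyz [ 0.015  0.017 -0.017] dr [-0.001 -0.    -0.007]
```

View pics/pre.png

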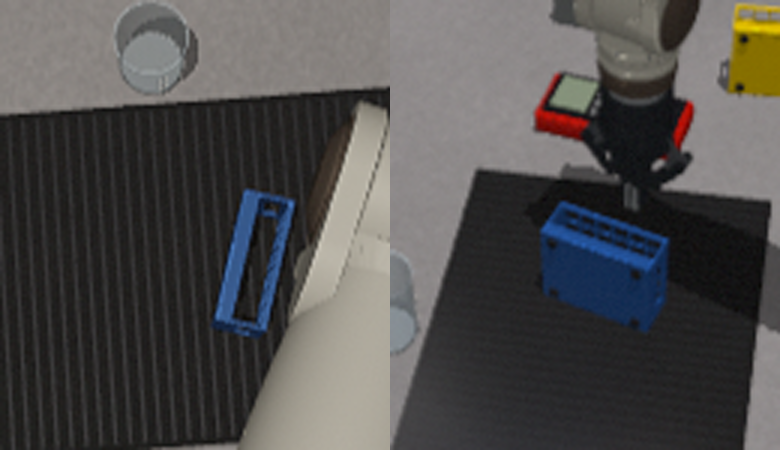

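Request:
step_arm(
  dr=[
    [0,0,0],
    [0,0,0],
    [0,0,0],
    [0,0,0],
    [0,0,0],
    [0,0,0],
    [0,0,0],
    [0,0,0],
  ],
  xyz=[
    [0.25,0,0],
    [0.5,0,0],
    [0.7,0,0],
    [0.85,0,0],
    [1.0,0,0],
    [1.15,0,0],
    [1.3,0,0],
    [1.45,0,0],
  ],
  gripper=[0,0,0,0,0,0,0,0],
)

```text
time: 3.7
ee_pos: [0.5388, -0.1231, 0.0901]
tcp_rot: [-180.0, -0.0, 74.9]
wrist_force: [0.4, -0.4, 0.5]
opening: 0.0001
```

```bash
python3 to.py "[.524,-.179,.09]"; python3 - <<'E'
from workcell import bot
import cv2,numpy as np
ims=[]
for n,(x,y) in (("top",(230,120)),("side",(200,110))):
    p=bot.camera(n); ims.append(cv2.resize(p["image"][y:y+150,x:x+130],None,fx=3,fy=3,interpolation=cv2.INTER_CUBIC))
cv2.imwrite("pics/push1.png",np.hstack(ims)[:,:,::-1])
E
```

```text
3.7 [ 0.5388 -0.1231  0.0901] [-180.     -0.     74.93] [-12.9   4.9  -5.6  79.5   0.   92.2] 0.00011155781151173688 [ 0.4 -0.4  0.5]
xyz [-1.447  0.006  0.002] dr [-0.    -0.    -0.007]
```

View pics/push1.png

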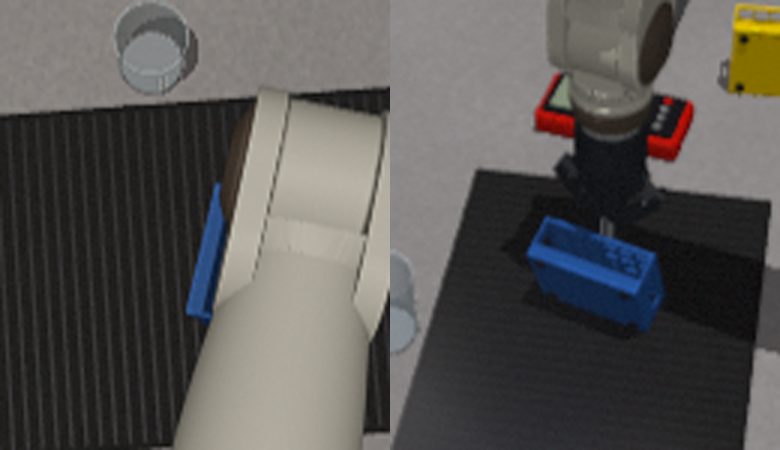

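The rack is tilting away from the fingers as intended; its top edge has moved towards the camera in the side view at (595,260). I'll keep pushing slowly.

Request:
step_arm(
  dr=[
    [0,0,0],
    [0,0,0],
    [0,0,0],
    [0,0,0],
    [0,0,0],
    [0,0,0],
    [0,0,0],
    [0,0,0],
  ],
  xyz=[
    [0.1,0,0],
    [0.2,0,0],
    [0.3,0,0],
    [0.4,0,0],
    [0.5,0,0],
    [0.6,0,0],
    [0.65,0,0],
    [0.65,0,0],
  ],
  gripper=[0,0,0,0,0,0,0,0],
)

```text
time: 4.6
ee_pos: [0.5455, -0.0982, 0.0901]
tcp_rot: [180.0, 0.0, 75.0]
wrist_force: [-0.0, -0.1, -0.9]
opening: 0.0005
```

```bash
python3 to.py "[.524,-.179,.09]"; python3 - <<'E'
from workcell import bot
import cv2,numpy as np
ims=[]
for n,(x,y) in (("top",(200,120)),("side",(200,110))):
    p=bot.camera(n); ims.append(cv2.resize(p["image"][y:y+150,x:x+130],None,fx=3,fy=3,interpolation=cv2.INTER_CUBIC))
cv2.imwrite("pics/push2.png",np.hstack(ims)[:,:,::-1])
E
```

```text
4.6 [ 0.5455 -0.0982  0.0901] [180.     0.    74.95] [-10.2   5.1  -5.4  79.5  -0.   94.8] 0.0004612899463974929 [-0.  -0.1 -0.9]
xyz [-2.091e+00  5.000e-03  2.000e-03] dr [ 0.     0.    -0.006]
```

View pics/push2.png

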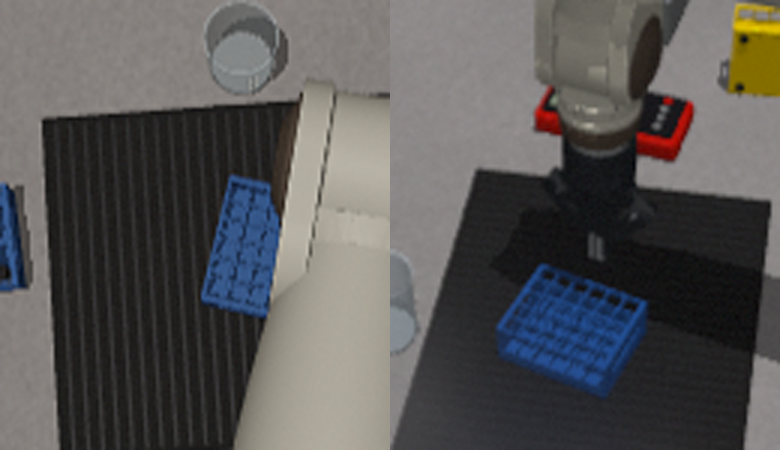

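The rack is standing on its feet with the grid up, at about (572,328) in the side view. I'll raise the arm and back it away, then check.

Request:
step_arm(
  dr=[
    [0,0,0],
    [0,0,0],
    [0,0,0],
    [0,0,0],
    [0,0,0],
    [0,0,0],
    [0,0,0],
    [0,0,0],
  ],
  xyz=[
    [-0.2,0,-0.3],
    [-0.5,0,-0.9],
    [-0.8,0,-1.6],
    [-1.4,0,-2.3],
    [-2.1,0,-3],
    [-2.9,0,-3.4],
    [-3.5,0,-3.5],
    [-3.8,0,-3.5],
  ],
  gripper=[0,0,0,0,0,0,0,0],
)

```text
time: 5.5
ee_pos: [0.5054, -0.2475, 0.2319]
tcp_rot: [179.9, 0.0, 74.8]
wrist_force: [0.0, -0.3, -0.3]
opening: 0.0002
```

```bash
python3 - <<'E'
from workcell import bot
import cv2,numpy as np,pickle
from h import *
D=pickle.load(open("d.pkl","rb"))
ims=[]
for n,(x,y) in (("top",(140,110)),("side",(170,110))):
    p=bot.camera(n); ims.append(cv2.resize(p["image"][y:y+220,x:x+190],None,fx=2,fy=2,interpolation=cv2.INTER_CUBIC))
    for th in("full_rack","meter","beaker"):
        print(n,th,*[[(round(a["p"],2),np.round(a["box"]).tolist()) for a in bot.regions_of(q,th)[:1]] for q in (p,)])
    d=np.abs(p["image"].astype(int)-D[n]["image"]).max(2)
    if n=="side":cv2.imwrite("pics/diff.png",np.clip(d*3,0,255).astype(np.uint8))
    print(n,[(round(a["p"],2),np.round(a["box"]).tolist(),back(p,a["box"][:2],.05).round(3)) for a in bot.regions_of(p,"rack")])
cv2.imwrite("pics/end.png",np.hstack(ims)[:,:,::-1])
E
```

```text
top full_rack [(0.97, [183.0, 202.0, 52.0, 38.0])]
top meter []
top beaker [(0.96, [281.0, 134.0, 24.0, 31.0])]
top [(0.88, [410.0, 320.0, 30.0, 44.0], array([ 0.214, -0.385,  0.05 ])), (0.83, [289.0, 203.0, 42.0, 51.0], array([ 0.56 , -0.037,  0.05 ])), (0.78, [161.0, 272.0, 54.0, 24.0], array([0.362, 0.344, 0.05 ])), (0.62, [456.0, 254.0, 38.0, 53.0], array([ 0.403, -0.526,  0.05 ]))]
side full_rack [(0.87, [231.0, 306.0, 46.0, 53.0])]
side meter [(0.87, [278.0, 148.0, 54.0, 30.0])]
side beaker [(0.93, [198.0, 208.0, 24.0, 40.0])]
side [(0.82, [371.0, 162.0, 40.0, 30.0], array([ 0.232, -0.361,  0.05 ])), (0.75, [331.0, 127.0, 37.0, 30.0], array([ 0.397, -0.521,  0.05 ])), (0.59, [299.0, 335.0, 21.0, 63.0], array([0.369, 0.347, 0.05 ])), (0.56, [260.0, 220.0, 52.0, 44.0], array([ 0.558, -0.017,  0.05 ]))]
```

View pics/end.png

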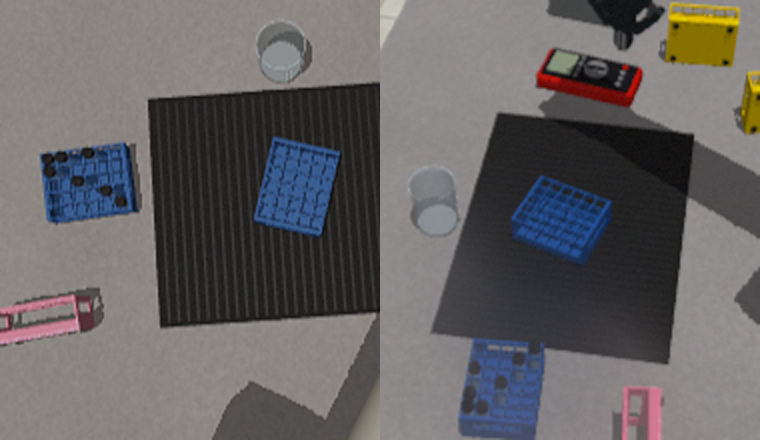

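View pics/diff.png

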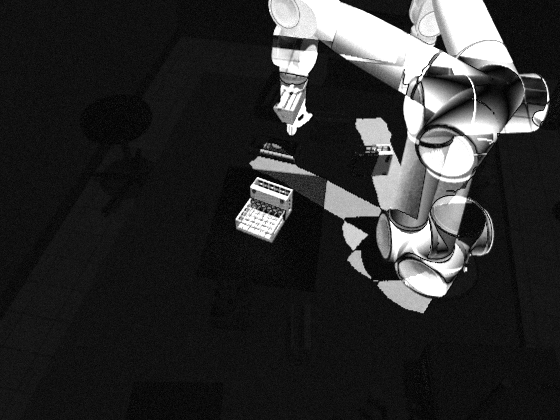

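The rack is on its feet on the mat, at about (297,187) in the top crop and (560,218) in the side crop. In the side difference image, only the rack, the robot and its shadow have changed.

```bash
python3 -c "
from workcell import bot
print(bot.job_done())"
```

```text
the job is handed in; nothing more can be done
None
```

The rack is back on its feet on the mat with its vial holes facing up, and I handed the job in at about 6 s. I pushed the top of the grid face with the closed fingertips, at about 90 mm height, towards the base. It turned over its lower base edge and fell onto its feet by itself. I then raised the arm and backed it away.

- **Rack:** the last top and side pictures show it flat on the mat, turned about as it was at the start. Its centre is at roughly x 0.56, y -0.03.
- **Other things:** the filled rack and the beaker were found within a pixel or two of where they stood before. The meter was hidden by the arm in the last top picture. The side picture shows it in place, with a small change there that I take to be the arm's shadow.
- **Forces:** the wrist force at the end of each move stayed near 1 N or below. I did not record the peak during the pushes.

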